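# Shim the rocking instrument level

### The arm

A 6-joint arm with a two-finger parallel gripper is mounted at the origin on the work surface. World frame = base frame: x ahead of the robot, y to its left, z up, the work surface at z = 0. Lengths are in m, angles in rad, forces in N, time in s.
With the tool pointing down it reaches from about 0.35 to 0.975 m from the base axis. Payload 4.9 kg.
Tool frame: the origin (TCP) lies midway between the tips of the shut fingers; the grasp point (between the pads) lies 19 mm behind it; z points along the fingers, y is the line along which they close (so a half turn about z gives the same grasp; the last joint's range is limited). The gripper opens to 85 mm and grips with 20 to 120 N. Pads are 22 mm wide; open, the fingers measure 114 mm over their backs; the gripper's body (76 mm by 85 mm) begins 54 mm behind the grasp point. The pads swing forward as they close: fully open they stand 13 mm farther back than shut.
Start: joints at [1.149, 0.053, 1.613, -0, 1.476, -0.119], TCP at [0.186, 0.597, 0.202] pointing down, gripper open.
Joint ranges: [-3.01, 3.01], [-1.01, 2.22], [0.06, 2.58], [-1.02, 4.17], [0.09, 2.62], [-3.14, 3.14]. Speed limits (rad/s): [2.57, 2.57, 3.14, 3.14, 3.14, 3.14].

### API

Orientations are given as a rotation vector (axis times angle).
In Python, from station import ctrl, optics, job gives the robot as it stands.
- The arm moves only by the shell command python3 -m jog 'ROWS' [OPENING] [FORCE]. ROWS is JSON, a list of rows, each a list of 2 entries, a list of its own where there are three numbers: the shift along the tool's x, y, z in m, then the turn, a rotation vector about the tool's x, y, z in rad. A call has 1 to 5 rows; each row is the pose to reach, as a shift and turn from the pose commanded when the call began, along the tool's axes at that moment; what a row does not reach only later rows make up. A row lasts 1/10 s, in which the tool goes at most 50 mm and 8.59 degrees, less where a joint would pass 70% of its speed; a pose out of reach is approached as far as the arm can. A call with a gripper value outside its range is refused whole. OPENING is the opening, from 0 (shut) to 1 (fully open), set as the call begins (- or left out, the last holds). The fingers move at their own pace and stop on an object; FORCE is the grip in N (left out, the last holds). Time passes only in rows, so rows that repeat a pose let the fingers close. It gives the time, the measured TCP pose, the force, the opening and the grip force at its end, in the units of the state.
- ctrl.get_obs(): the state, without advancing time (a new reading comes with each control period).
- optics.get_image(name): name is "side" or "top" or "wrist"; returns a dict with "image" (384x512x3 uint8, blue, green, red), "fx", "fy", "cx", "cy" (pixels), "rvec" (rotation vector, rad) and "tvec" (3), from world to camera coordinates, as OpenCV has them; the wrist camera has in their place "mount" (4x4, takes a point from camera to tool coordinates, whose origin is the TCP and whose axes are the flange's). Camera axes: x right, y down, z forward; pixel columns grow to the right and rows downward; lengths in m; the calibration is good to about 2 mm. A picture is of the moment at which its call begins: read the wrist's pose just before it. There is no depth.
- job.finish_job(): hands the job in; it is judged then, once.
The state is a dict: "t": time; "q": joint angles; "dq": joint speeds; "effort": joint torques, N m; "tool_pos": TCP position; "tool_rot": TCP orientation; "contact_force": force on the tool from outside, world axes, zero at the start; "wrist_torque": the same for the moment, N m; "opening": finger opening in m; "grip_force": force on a finger pad.
Only numpy, scipy, OpenCV 4.12 (cv2) and the standard library are available. Lean on these libraries where they do the work, as an engineer would, in place of code of your own. Each camera call takes 0.05 s, during which the arm holds its last target. There are 200 camera calls.

### The job

The red instrument rocks because one of its feet is too short. Push the yellow wedge, thin edge first, under the short foot until the instrument stands level and stops rocking, then press down on the round black pad on its top to check that it sits firm, and let go. Only push: do not lift the wedge or the instrument, do not shove the instrument along the bench, and leave the other things alone.

Things in the scene. Friction and masses are not known exactly. Their poses are not given: they have to be found in the camera images.
- instrument: Red case 190 x 190 x 110 mm, about 2.4 kg, loose on four black dome feet (30 mm across, at x, y = +-75 mm). Origin: under its centre at the level of the three good feet; z up through the case, -x is the grey front panel; lid at z = 140 mm with a 15 mm high handle. The foot at (-75, -75) mm is 9 mm short: at first the case leans about 5 degrees onto it. Level: its z axis is vertical.
- short_foot (a point): Lowest point of the short foot: on the bench at the start, 9 mm above it when the instrument is level. It lies 20 mm inside the case's -x and -y faces; the case's underside is 21 mm above it.
- pad_top (a point): Centre of the top of the black rubber pad (40 mm across, 6 mm thick) on the lid corner over the foot opposite the short one, at (68, 68, 146) mm in the instrument's frame; 146 mm above the bench when level, about 155 mm at the start.
- shim: Yellow wedge, 130 mm long (x), 44 mm wide (y), 80 g, flat on the bench. Origin: centre of its underside; x points from the 24 mm high heel to the 1.5 mm thin edge. It starts on the instrument's -y side, thin edge towards the short foot, and goes in along the instrument's +y. Level when the foot is about 85 mm ahead of the heel; the push, about 5 N so far, then doubles and starts to shove the case.
- shim_heel (a point): centre of the wedge's upright heel face (44 mm wide, 24 mm high), 12 mm above the bench
- shim_tip (a point): middle of the wedge's thin edge, at bench level
- sample_box: clear open box with four stones, 100 x 70 mm, 48 mm tall; origin under its centre; leave alone
- jar: jar with blue lid, 56 mm in diameter, 80 mm tall; origin under its centre; leave alone
- weight: brass cylinder, 44 mm in diameter, 50 mm tall; origin under its centre; leave alone

How it is judged:
By the outcome, as a careful person would: the job done as asked, in the order asked, and still so for the second after the job is handed in, with the robot touching nothing.
It also fails if it takes over 70 s, if anything falls off the work surface, if the arm or the gripper's body presses on something with over 40 N, if the wrist force passes 120 N, or if a joint passes its speed limit or range.

## Working session

There is one attempt and no reset: what is moved stays moved. The work goes in short steps, Python scripts to look and compute and a shell command to move; the robot and the scene stay as the last step left them, time stands still between calls to the robot, and variables do not carry over. Pictures are saved under pics/ and viewed, at most 10 in all, crops included, and the job is handed in when it is done.

```bash
mkdir -p pics; ls; cat > h.py <<'E'
import numpy as np, cv2
from scipy.spatial.transform import Rotation as R
from station import ctrl, optics, job
def ray(c,uv,z):
    Rm=cv2.Rodrigues(np.array(c["rvec"],float))[0]; t=np.array(c["tvec"],float).ravel()
    d=Rm.T@np.array([(uv[0]-c["cx"])/c["fx"],(uv[1]-c["cy"])/c["fy"],1]); o=-Rm.T@t
    return o+d*(z-o[2])/d[2]
def proj(c,P):
    return cv2.projectPoints(np.atleast_2d(P).astype(float),np.array(c["rvec"],float),np.array(c["tvec"],float),np.array([[c["fx"],0,c["cx"]],[0,c["fy"],c["cy"]],[0,0,1.]]),None)[0].reshape(-1,2)
E
python3 - <<'E'
from h import *
import pickle
for n in("top","side"):
    c=optics.get_image(n); pickle.dump(c,open(n+"0.pkl","wb")); cv2.imwrite(f"pics/{n}0.png",cv2.resize(c["image"],(800,600),interpolation=cv2.INTER_CUBIC))
    Rm=cv2.Rodrigues(np.array(c["rvec"],float))[0];print(n,c["fx"],-Rm.T@np.array(c["tvec"]).ravel(),Rm[2])
o=ctrl.get_obs();print(o["t"],o["tool_pos"],o["tool_rot"],o["opening"]);print(R.from_rotvec(o["tool_rot"]).as_matrix().round(3))
E
```

```text
pics
top 412.8510390864766 [ 0.51606106 -0.05472702  1.04796793] [ 0.0890559  -0.02845779 -0.99562001]
side 388.9370291725339 [0.06340716 0.14647335 1.0494893 ] [ 0.47070542 -0.20838551 -0.85732834]
0.1 [0.18611459 0.59598521 0.20088314] [-4.73779630e-01 -3.10511325e+00  2.82867372e-03] 0.08531381975901306
[[-0.954  0.298 -0.001]
 [ 0.298  0.954 -0.002]
 [ 0.    -0.002 -1.   ]]
```

View pics/top0.png

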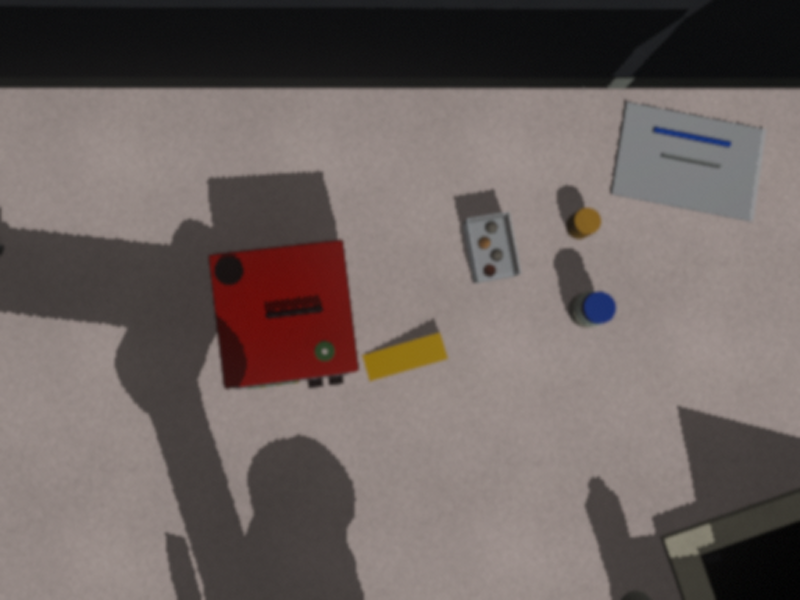

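View pics/side0.png

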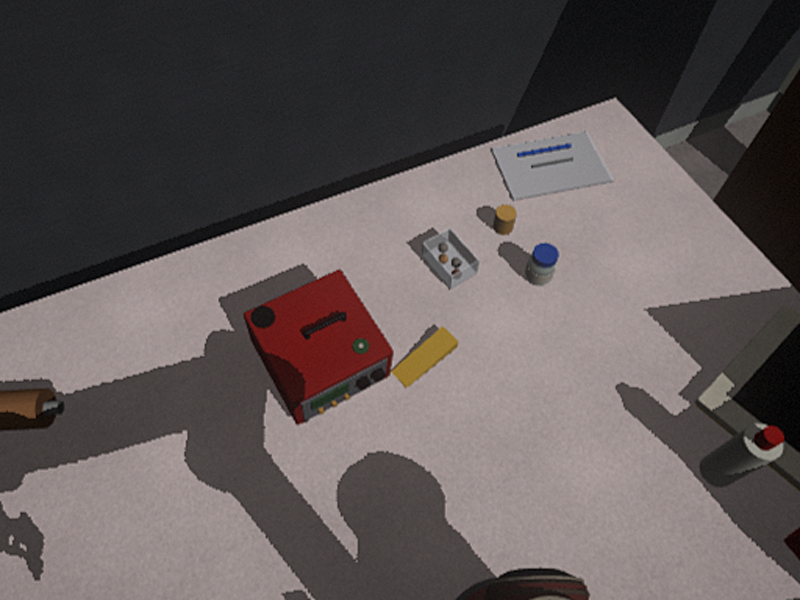

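The top view shows the instrument (lid corners at about (209,254), (342,241), (358,370), (224,387)). The pad is upper left, the front panel faces down, and the wedge runs from its tip at (367,366) to its heel at (442,346). The side view agrees. I'll fit both poses from the two pictures.

```bash
cat > fit.py <<'E'
from h import *
import pickle
from scipy.optimize import least_squares, minimize
S=4
def mask_yellow(im):
    hsv=cv2.cvtColor(im,cv2.COLOR_BGR2HSV); m=cv2.inRange(hsv,(20,120,60),(34,255,255))
    n,l,s,_=cv2.connectedComponentsWithStats(m); k=1+np.argmax(s[1:,4]); return (l==k)
W=np.array([[x,y,z] for y in(-.022,.022) for x,z in((-.065,0),(-.065,.024),(.065,0),(.065,.0015))])
def pose(p,V): c,s=np.cos(p[2]),np.sin(p[2]); return V@np.array([[c,s,0],[-s,c,0],[0,0,1]])+[p[0],p[1],0]
def fit_shim(cams,p0):
    ms=[cv2.resize(mask_yellow(c["image"]).astype(np.uint8),None,fx=S,fy=S,interpolation=cv2.INTER_NEAREST) for c in cams]
    def cost(p):
        e=0
        for c,m in zip(cams,ms):
            h=cv2.convexHull((((proj(c,pose(p,W))+.5)*S-.5)*16).round().astype(np.int32)); r=np.zeros_like(m); cv2.fillConvexPoly(r,h,1,shift=4)
            e+=1-(r&m).sum()/(r|m).sum()
        return e
    s=minimize(cost,p0,method="Nelder-Mead",options=dict(initial_simplex=[p0,*(np.array(p0)+np.diag([.02,.02,.15]))],xatol=1e-5,fatol=1e-5)); return s.x,s.fun
def fit_inst(obs,tilt=np.arctan(9/106.07)):
    # obs: list of (cam,uv800,model point)
    ax=R.from_rotvec(np.array([1,-1,0])/2**.5*tilt)
    def P(p,v): return R.from_euler("z",p[2]).apply(ax.apply(v))+[p[0],p[1],0]
    f=lambda p: np.concatenate([proj(c,P(p,np.array(v)))[0]-((np.array(uv)+.5)*.64-.5) for c,uv,v in obs])
    s=least_squares(f,[.45,.1,0],loss="soft_l1"); return s.x,s.fun,lambda v:P(s.x,np.array(v))
E
python3 - <<'E'
from fit import *
t,s=[pickle.load(open(n+"0.pkl","rb")) for n in("top","side")]
a=.095;L=.14
for nm,ax in (("+",1),):
    pass
obs=[(t,(209,254),(a,a,L)),(t,(342,241),(a,-a,L)),(t,(358,370),(-a,-a,L)),(t,(224,387),(-a,a,L)),(t,(229,269),(.068,.068,.146)),
(s,(341,271),(a,-a,L)),(s,(245,316),(a,a,L)),(s,(391,350),(-a,-a,L)),(s,(263,317),(.068,.068,.146))]
p,r,P=fit_inst(obs);print("inst",p.round(4),np.degrees(p[2]),r.round(1))
# tilt-direction sanity
print("short foot",P((-.075,-.075,.009)),"pad",P((.068,.068,.146)))
g=ray(t,((404+.5)*.64,(356+.5)*.64),.012)
for cams in([t],[s],[t,s]):
    q,c=fit_shim(cams,[g[0],g[1],np.pi/2]);print("shim",q.round(4),np.degrees(q[2]),c)
print("tip",pose(q,np.array([[.065,0,0],[-.065,0,.012]])))
sf=P((-.075,-.075,.009));d=np.array([np.cos(q[2]),np.sin(q[2])]);w=sf[:2]-q[:2];print("foot in shim frame",w@d,d[0]*w[1]-d[1]*w[0])
E
```

```text
inst [0.5719 0.0831 0.1089] 6.242220552200881 [-1.  -0.1  0.9 -0.9  0.4  1.8 -1.1  1.8 -0.3  1.1 -0.2 -3.1 -1.7 -3.7
  2.1 -0.1  0.1 -1.8]
short foot [5.05231283e-01 1.03796340e-04 3.36730998e-07] pad [0.62413034 0.14820775 0.15360774]
shim [ 0.5019 -0.1001  1.8517] 106.09263663939392 0.044620626392346985
shim [ 0.498  -0.0991  1.8529] 106.16469359942249 0.05660377358490565
shim [ 0.5005 -0.0992  1.8589] 106.50937436871669 0.1769521469164328
tip [[ 0.48200368 -0.03689911  0.        ]
 [ 0.51894606 -0.16153963  0.012     ]]
foot in shim frame 0.09387675640088805 -0.03278520693257293
```

```bash
cat > go.py <<'E'
# usage: go.py x y z yawdeg(tool-x direction) -> shift, turn in tool axes
from h import *; import sys
x,y,z,a=map(float,sys.argv[1:]); a=np.radians(a)
o=ctrl.get_obs(); C=R.from_rotvec(o["tool_rot"]); X=np.array([np.cos(a),np.sin(a),0]); Z=np.array([0,0,-1.])
G=R.from_matrix(np.c_[X,np.cross(Z,X),Z]); print(C.inv().apply(np.array([x,y,z])-o["tool_pos"]).round(4),(C.inv()*G).as_rotvec().round(4))
E
python3 go.py .44 -.10 .2 96.2; python3 -c "
from station import optics
print(optics.get_image('wrist')['mount'])"
python3 -m jog '[[[-0.449,-0.588,0],[0,0,1.16]],[[-0.449,-0.588,0],[0,0,1.16]],[[-0.449,-0.588,0],[0,0,1.16]],[[-0.449,-0.588,0],[0,0,1.16]],[[-0.449,-0.588,0],[0,0,1.16]]]' 0
python3 go.py .44 -.10 .2 96.2
```

```text
[-0.4499 -0.5886  0.0019] [-1.8000e-03  8.0000e-04  1.1598e+00]
[[-5.12193784e-04 -9.58208686e-01 -2.86069662e-01  7.23050602e-02]
 [ 9.99999116e-01 -1.39744247e-04 -1.32236735e-03 -5.21919112e-04]
 [ 1.22712729e-03 -2.86070086e-01  9.58207911e-01 -1.71289401e-01]
 [ 0.00000000e+00  0.00000000e+00  0.00000000e+00  1.00000000e+00]]
t: 0.65
tool_pos: [0.272, 0.3598, 0.2016]
tool_rot: [1.585, 2.712, -0.001]
contact_force: [0.9, -0.3, 0.1]
opening: 0.0123
grip_force: 0.0
[-0.4831 -0.0791  0.0018] [-2.000e-04  4.000e-04  4.045e-01]
```

```bash

python3 -m jog '[[[-0.483,-0.079,0.002],[0,0,0.405]],[[-0.483,-0.079,0.002],[0,0,0.405]],[[-0.483,-0.079,0.002],[0,0,0.405]],[[-0.483,-0.079,0.002],[0,0,0.405]],[[-0.483,-0.079,0.002],[0,0,0.405]]]' 0
python3 go.py .44 -.10 .12 96.2
```

```text
t: 1.15
tool_pos: [0.3591, 0.1255, 0.2009]
tool_rot: [2.091, 2.343, 0.001]
contact_force: [1.9, -1.1, 0.1]
opening: 0.0002
grip_force: 0.0
[-0.2332  0.0548  0.081 ] [ 0.001  -0.0001  0.0053]
```

```bash

python3 -m jog '[[[-0.233,0.055,0.03],[0,0,0.005]],[[-0.233,0.055,0.03],[0,0,0.005]],[[-0.233,0.055,0.03],[0,0,0.005]],[[-0.233,0.055,0.03],[0,0,0.005]],[[-0.233,0.055,0.08],[0,0,0.005]]]' 0
python3 -m jog '[[[-0.003,0.001,0.08],[0,0,0]],[[-0.003,0.001,0.08],[0,0,0]],[[-0.003,0.001,0.08],[0,0,0]],[[-0.003,0.001,0.08],[0,0,0]]]' 0
python3 go.py .44 -.10 .006 96.2
python3 - <<'E'
from h import *
o=ctrl.get_obs();c=optics.get_image("wrist");cv2.imwrite("pics/w1.png",c["image"])
M=np.array(c["mount"]);Rt=R.from_rotvec(o["tool_rot"]).as_matrix();np.savez("w1.npz",im=c["image"],M=M,Rt=Rt,p=o["tool_pos"],k=[c[x] for x in("fx","fy","cx","cy")])
E
```

```text
t: 1.65
tool_pos: [0.4402, -0.0921, 0.1405]
tool_rot: [2.095, 2.327, 0.006]
contact_force: [1.8, 0.2, 1.1]
opening: 0.0
grip_force: 0.0
t: 2.05
tool_pos: [0.4374, -0.0903, 0.0562]
tool_rot: [-2.098, -2.338, 0.0]
contact_force: [0.3, -0.2, 0.4]
opening: 0.0002
grip_force: 0.0
[-0.01    0.0016  0.0502] [-0.0007 -0.0004 -0.0001]
```

View pics/w1.png

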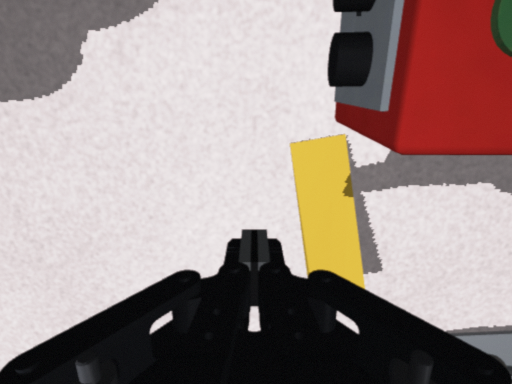

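The wrist view shows the wedge's tip corners at (290,143) and (345,135), and the case's lower corner by the short foot at about (336,122). I'll check the estimates against those.

```bash
cat >> fit.py <<'E'
def wcam(name=None):
    o=ctrl.get_obs();c=optics.get_image("wrist");M=np.array(c["mount"]);Rt=R.from_rotvec(o["tool_rot"]).as_matrix()
    if name: cv2.imwrite(f"pics/{name}.png",c["image"])
    return mk(c["image"],M,Rt,np.array(o["tool_pos"]),[c[x] for x in("fx","fy","cx","cy")])
def mk(im,M,Rt,p,k):
    A=(Rt@M[:3,:3]).T; cp=p+Rt@M[:3,3]
    return dict(image=im,fx=k[0],fy=k[1],cx=k[2],cy=k[3],rvec=cv2.Rodrigues(A)[0],tvec=-A@cp)
E
python3 - <<'E'
from fit import *
d=np.load("w1.npz");c=mk(d["im"],d["M"],d["Rt"],d["p"],d["k"])
for uv in((290,143),(345,135)):print(ray(c,uv,.0015))
P=lambda v,p:R.from_euler("z",p[2]).apply(R.from_rotvec(np.array([1,-1,0])/2**.5*np.arctan(9/106.07)).apply(v))+[p[0],p[1],0]
p=[.5719,.0831,.1089]
v=np.array([[-.095,-.095,.03],[-.095,-.095,.14],[-.075,-.075,.009]]);print(P(v,p));print(proj(c,P(v,p)))
for z in (.0188,):print(ray(c,(336,122),z),ray(c,(402,153),z+.1096))
print(proj(c,pose([.501,-.0995,1.852],W)))
E
```

```text
[ 0.4611097  -0.04275905  0.0015    ]
[ 0.50310617 -0.03194686  0.0015    ]
[[ 4.86501037e-01 -2.32650048e-02  1.85338309e-02]
 [ 4.80678595e-01 -3.05168970e-02  1.28139986e-01]
 [ 5.05257020e-01  9.57033409e-05  3.36730998e-07]]
[[331.86456191 122.50814129]
 [392.99092626 158.20631612]
 [355.61474588  92.42426347]]
[ 0.48930313 -0.02259266  0.0188    ] [ 0.48322618 -0.02834583  0.1284    ]
[[357.38273745 275.44834014]
 [367.35253074 291.78348857]
 [345.90834496 133.67708342]
 [346.49985072 133.85119561]
 [309.70461043 282.56542862]
 [315.00734384 299.42929307]
 [290.59198706 143.36871925]
 [290.82350081 143.60310911]]
```

```bash

python3 -m jog '[[[-0.003,0,0.025],[0,0,0]],[[-0.003,0,0.04],[0,0,0]],[[-0.003,0,0.049],[0,0,0]],[[-0.003,0,0.049],[0,0,0]]]' 0
python3 -m jog '[[[0,0.012,0],[0,0,0]],[[0,0.018,0],[0,0,0]],[[0,0.024,0],[0,0,0]],[[0,0.03,0],[0,0,0]],[[0,0.036,0],[0,0,0]]]' 0
python3 - <<'E'
from fit import *
c=wcam("w2");print(ctrl.get_obs()["tool_pos"])
for z in(.0015,):pass
q,e=fit_shim([c],[.507,-.1,1.75]);print(q,np.degrees(q[2]),e)
q,e=fit_shim([optics.get_image("top")],[.507,-.1,1.75]);print(q,np.degrees(q[2]),e)
E
```

```text
t: 2.5
tool_pos: [0.4384, -0.0933, 0.0077]
tool_rot: [2.097, 2.338, 0.001]
contact_force: [-0.7, -0.7, -0.3]
opening: 0.0001
grip_force: 0.0
t: 3.0
tool_pos: [0.4743, -0.0895, 0.0073]
tool_rot: [2.098, 2.338, 0.0]
contact_force: [-0.2, 0.6, 0.7]
opening: 0.0004
grip_force: 0.0
[ 0.47504879 -0.08953314  0.00749147]
[ 0.49982263 -0.09947683  1.84591106] 105.76291299398866 0.40050793941335283
[ 0.51887274 -0.10500386  1.5551266 ] 89.102190830306 0.7194479631975466
```

View pics/w2.png

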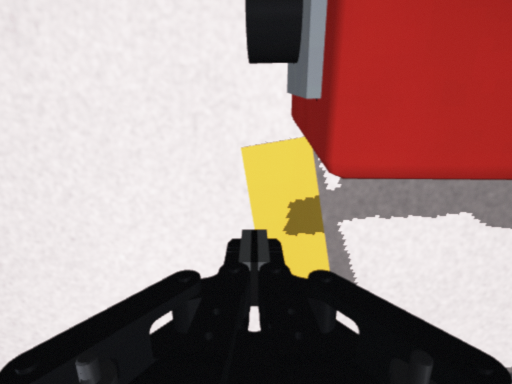

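The view shows tip corners at (242,147) and (304,138), with the fingers just reaching the wedge's side. I'll push further, and restrict the fit to the rows the gripper doesn't cover.

```bash
sed -i 's/(20,120,60)/(18,120,40)/; s/def fit_shim(cams,p0):/def fit_shim(cams,p0,rows=384):/; s/e+=1-(r&m)/r[rows*S:]=0; m[rows*S:]=0; e+=1-(r\&m)/' fit.py
python3 -m jog '[[[0,0.004,0],[0,0,0]],[[0,0.008,0],[0,0,0]],[[0,0.012,0],[0,0,0]],[[0,0.012,0],[0,0,0]]]' 0
cat > chk.py <<'E'
from fit import *
import sys
c=wcam(sys.argv[1] if len(sys.argv)>1 else None)
q,e=fit_shim([c],[.503,-.1,1.8],225);print("shim",q.round(4),np.degrees(q[2]).round(1),round(e,3),"tip",pose(q,np.array([[.065,0,0]])).round(4),"heel",pose(q,np.array([[-.065,0,0]])).round(4))
print(ctrl.get_obs()["tool_pos"])
E
python3 chk.py w3
```

```text
t: 3.5
tool_pos: [0.4861, -0.0882, 0.0071]
tool_rot: [2.098, 2.338, 0.0]
contact_force: [0.9, -0.6, -0.5]
opening: -0.0
grip_force: 0.0
shim [ 0.4994 -0.1001  1.8322] 105.0 0.21 tip [[ 0.4826 -0.0373  0.    ]] heel [[ 0.5162 -0.1629  0.    ]]
[ 0.48573241 -0.08820212  0.00698295]
```

View pics/w3.png

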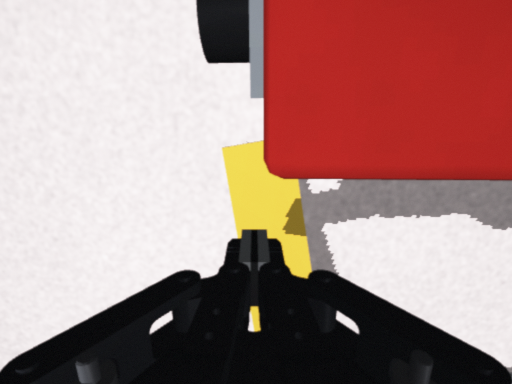

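```bash
cat > tmp.py <<'E'
from fit import *
c=wcam(); o=ctrl.get_obs(); t=np.array(o["tool_pos"])
C=R.from_rotvec(o["tool_rot"])
print("tcp proj",proj(c,[t+C.apply(v) for v in([0,0,0],[.011,0,0],[.011,.007,0],[-.011,0,0])]))
print([ray(c,uv,.0015).round(4) for uv in((222,148),)],[ray(c,uv,.009).round(4) for uv in((238,230),(303,230))])
T=optics.get_image("top");s=optics.get_image("side")
a=T["image"][200:260,190:300];b=s["image"][190:270,220:320]
cv2.imwrite("pics/ts.png",np.hstack([cv2.resize(a,(440,400)),cv2.resize(b,(360,400))])); 
E
python3 tmp.py
```

```text
tcp proj [[253.29811164 222.24255892]
 [253.27930167 206.33227445]
 [264.20356116 206.33091755]
 [253.31628868 237.61748263]]
[array([ 0.4611, -0.043 ,  0.0015])] [array([ 0.4762, -0.0938,  0.009 ]), array([ 0.5181, -0.0892,  0.009 ])]
```

View pics/ts.png

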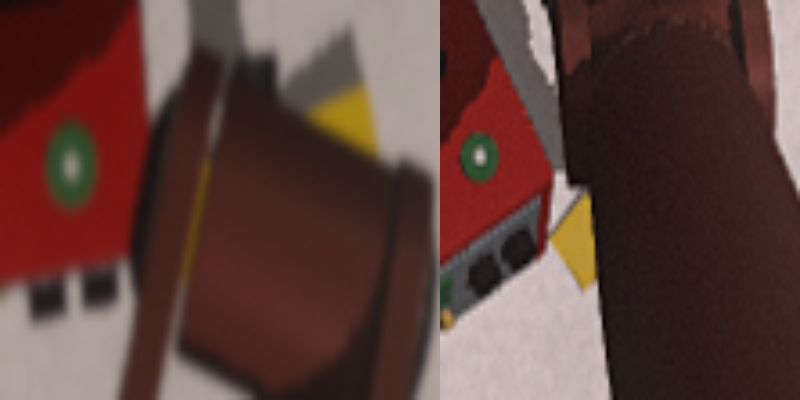

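The wedge hasn't moved: its tip corner is still at (.461,-.043). The fingers must be passing over it, so the real fingertips sit higher than I assumed. I'll back off and feel for the bench in small steps.

```bash

python3 -m jog '[[[0,-0.025,0],[0,0,0]],[[0,-0.04,0],[0,0,0]],[[0,-0.04,0],[0,0,0]]]' 0
python3 -m jog '[[[0,0,0.002],[0,0,0]],[[0,0,0.003],[0,0,0]],[[0,0,0.003],[0,0,0]]]' 0
python3 -m jog '[[[0,0,0.001],[0,0,0]],[[0,0,0.002],[0,0,0]],[[0,0,0.002],[0,0,0]]]' 0
```

```text
t: 4.0
tool_pos: [0.4441, -0.0923, 0.0063]
tool_rot: [-2.098, -2.336, 0.001]
contact_force: [0.1, 0.2, -0.1]
opening: 0.0
grip_force: 0.0
t: 4.3
tool_pos: [0.4463, -0.0925, 0.0039]
tool_rot: [-2.098, -2.338, -0.0]
contact_force: [0.1, 0.2, -0.4]
opening: -0.0003
grip_force: 0.0
t: 4.6
tool_pos: [0.4458, -0.0924, 0.0018]
tool_rot: [-2.098, -2.338, 0.0]
contact_force: [-0.1, 1.1, -0.1]
opening: -0.0005
grip_force: 0.0
```

```bash

python3 -m jog '[[[0,0,0.001],[0,0,0]],[[0,0,0.002],[0,0,0]],[[0,0,0.002],[0,0,0]]]' 0
python3 -m jog '[[[0,0,0.001],[0,0,0]],[[0,0,0.002],[0,0,0]],[[0,0,0.002],[0,0,0]]]' 0
```

```text
t: 4.9
tool_pos: [0.4456, -0.0925, -0.0002]
tool_rot: [-2.098, -2.338, 0.0]
contact_force: [0.4, -0.2, -0.4]
opening: -0.0
grip_force: 0.0
t: 5.2
tool_pos: [0.4456, -0.0924, -0.0022]
tool_rot: [-2.098, -2.338, 0.0]
contact_force: [0.6, 0.8, 0.5]
opening: 0.0002
grip_force: 0.0
```

```bash

for i in 1; do python3 -m jog '[[[0,0,0.001],[0,0,0]],[[0,0,0.002],[0,0,0]],[[0,0,0.003],[0,0,0]],[[0,0,0.003],[0,0,0]]]' 0; done
python3 go.py .44 -.1 0 96.2; python3 -c "
from fit import *
wcam('w4')"
```

```text
t: 5.6
tool_pos: [0.4456, -0.0925, -0.0052]
tool_rot: [-2.098, -2.338, 0.0]
contact_force: [-0.8, -0.1, -0.3]
opening: -0.0
grip_force: 0.0
[-0.0069 -0.0064 -0.0052] [-0.0003 -0.0001 -0.0002]
```

View pics/w4.png

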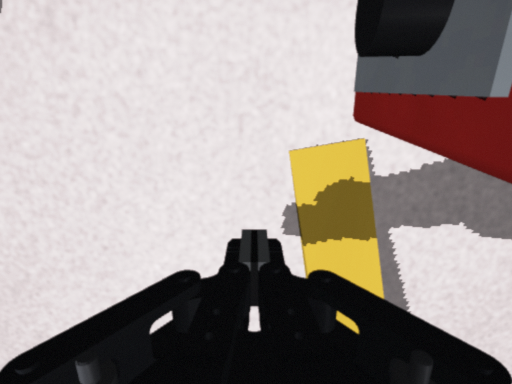

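The gripper's shadow falls at (285,215), away from the fingertips at (255,230), so the tips are still above the bench. I'll keep feeling downward.

```bash

python3 - <<'E'
from fit import *
c=wcam(); a,b=ray(c,(290,151),.0015),ray(c,(365,139),.0015);print(a,b,np.linalg.norm(a-b))
E
python3 -m jog '[[[0,0,0.001],[0,0,0]],[[0,0,0.002],[0,0,0]],[[0,0,0.003],[0,0,0]],[[0,0,0.004],[0,0,0]],[[0,0,0.004],[0,0,0]]]' 0|egrep 'pos|force'
python3 -m jog '[[[0,0,0.001],[0,0,0]],[[0,0,0.002],[0,0,0]],[[0,0,0.003],[0,0,0]],[[0,0,0.003],[0,0,0]]]' 0|egrep 'pos|force'
```

```text
[ 0.46165154 -0.04291429  0.0015    ] [ 0.50343786 -0.03146588  0.0015    ] 0.04332623525783567
tool_pos: [0.4456, -0.0925, -0.0092]
contact_force: [0.6, -0.2, -0.5]
grip_force: 0.0
tool_pos: [0.4456, -0.0924, -0.0122]
contact_force: [0.4, -0.7, -0.3]
grip_force: 0.0
```

```bash

python3 -m jog '[[[0,0,0.001],[0,0,0]],[[0,0,0.002],[0,0,0]],[[0,0,0.003],[0,0,0]],[[0,0,0.003],[0,0,0]]]' 0|egrep 'pos|force'
python3 -m jog '[[[0,0,0.001],[0,0,0]],[[0,0,0.002],[0,0,0]],[[0,0,0.002],[0,0,0]]]' 0|egrep 'pos|force'
```

```text
tool_pos: [0.4456, -0.0925, -0.0152]
contact_force: [-0.2, 0.3, 0.7]
grip_force: 0.0
tool_pos: [0.4456, -0.0925, -0.0172]
contact_force: [-0.5, 0.7, 0.2]
grip_force: 0.0
```

```bash

python3 - <<'E'
from fit import *
c=wcam("w5"); im=c["image"][150:300,170:400]; cv2.imwrite("pics/w5c.png",cv2.resize(im,None,fx=3,fy=3,interpolation=cv2.INTER_CUBIC))
E
```

```text
(no output)
```

View pics/w5c.png

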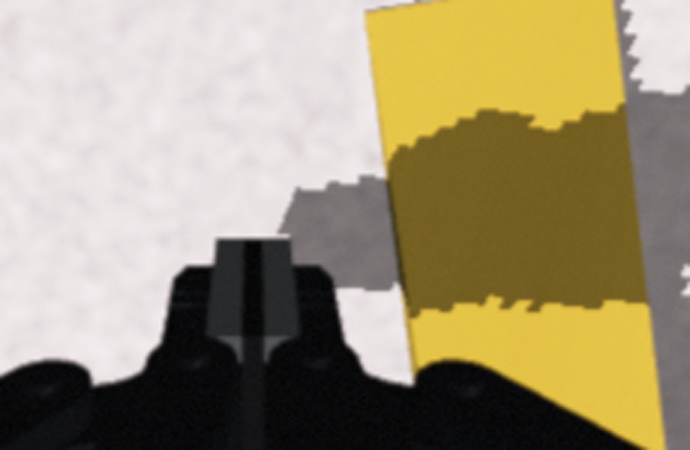

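The fingertips now almost meet their shadow, so they are about 3 mm above the bench and sit roughly 20 mm behind the reported TCP. Now I'll push the wedge's side.

```bash

python3 -m jog '[[[0,0.008,0],[0,0,0]],[[0,0.016,0],[0,0,0]],[[0,0.024,0],[0,0,0]],[[0,0.029,0],[0,0,0]],[[0,0.034,0],[0,0,0]]]' 0|egrep 'pos|force'
cat > corner.py <<'E'
# tip-left corner and left-edge yaw from the unobstructed wedge side
from fit import *
c=wcam(); m=mask_yellow(c["image"]); rows=[r for r in range(100,228) if m[r].any()]
top=rows[0]; L=np.array([(np.argmax(m[r]),r) for r in rows[8:]])
# drop rows shortened by the gripper
u=L[(L[:,1]<222)]; vx,vy,x0,y0=cv2.fitLine(u.astype(np.float32),cv2.DIST_HUBER,0,.01,.01).ravel()
def top_z(P): return P
lo,hi=u[0][1],u[-1][1]
cl=min(((x,r) for r in rows[:20] for x in [np.argmax(m[r])]),key=lambda t:t[0]+0.0*t[1])
ks=sorted(np.argwhere(m[:228]).tolist(),key=lambda t:t[1]+t[0])[0]; K=ray(c,(ks[1]-.5,ks[0]-.5),.0015)
z=.0015
for _ in range(4):
    far=ray(c,(x0+vx/vy*(hi-y0)-.5,hi),z); d=np.linalg.norm(far[:2]-K[:2]); z=.0015+.0225*d/.13
a=np.arctan2(*(K-far)[[1,0]]); e=np.array([np.cos(a),np.sin(a)]); n=np.array([np.sin(a),-np.cos(a)])
tip=K[:2]+.022*n; print("corner px",ks[::-1],"yaw",np.degrees(a).round(1),"tip",tip.round(4),"heel",(tip-.13*e).round(4))
w=np.array([.508,.001])-tip; print("foot ahead of tip",(w@e).round(4),"foot right of axis",(w@n).round(4))
E
python3 corner.py
```

```text
tool_pos: [0.4803, -0.0888, -0.017]
contact_force: [0.7, 0.4, 0.2]
grip_force: 0.0
corner px [229, 154] yaw 104.9 tip [ 0.4829 -0.0368] heel [ 0.5164 -0.1625]
foot ahead of tip 0.0301 foot right of axis 0.034
```

```bash

python3 -m jog '[[[0,-0.025,0],[0,0,0]],[[0,-0.034,0],[0,0,0]],[[0,-0.034,0],[0,0,0]]]' 0|egrep 'pos'
python3 -m jog '[[[0,0,0.001],[0,0,0]],[[0,0,0.002],[0,0,0]],[[0,0,0.002],[0,0,0]]]' 0|egrep 'pos|contact'
python3 -m jog '[[[0,0,0.001],[0,0,0]],[[0,0,0.002],[0,0,0]],[[0,0,0.002],[0,0,0]]]' 0|egrep 'pos|contact'
python3 corner.py
python3 - <<'E'
from fit import *
c=wcam();h=cv2.cvtColor(c["image"],cv2.COLOR_BGR2HSV)
for r in(200,215,222,228,234):print(r,h[r,240:300:3,2].tolist())
E
```

```text
tool_pos: [0.4446, -0.0923, -0.0175]
tool_pos: [0.4463, -0.0925, -0.019]
contact_force: [-1.1, 0.2, 0.3]
tool_pos: [0.4457, -0.0924, -0.0212]
contact_force: [-0.0, 1.0, 0.4]
corner px [293, 155] yaw 104.5 tip [ 0.4823 -0.0369] heel [ 0.5148 -0.1627]
foot ahead of tip 0.0302 foot right of axis 0.0343
200 [236, 234, 234, 234, 234, 236, 235, 236, 233, 226, 226, 234, 234, 230, 230, 234, 233, 231, 232, 228]
215 [233, 232, 233, 234, 231, 234, 238, 237, 234, 231, 169, 172, 228, 152, 126, 123, 119, 117, 123, 123]
222 [235, 237, 236, 235, 235, 200, 124, 121, 120, 123, 122, 122, 123, 125, 123, 123, 126, 122, 118, 115]
228 [233, 226, 228, 227, 229, 231, 181, 114, 118, 125, 123, 119, 117, 120, 125, 124, 121, 123, 122, 120]
234 [232, 45, 45, 43, 12, 5, 39, 45, 44, 93, 120, 125, 125, 119, 117, 121, 117, 115, 119, 121]
```

The shadow is still offset from the left fingertip by about 13 px, so I'll go further down.

```bash

python3 -m jog '[[[0,0,0.001],[0,0,0]],[[0,0,0.002],[0,0,0]],[[0,0,0.002],[0,0,0]]]' 0|egrep 'pos|contact'
python3 -m jog '[[[0,0,0.001],[0,0,0]],[[0,0,0.002],[0,0,0]],[[0,0,0.002],[0,0,0]]]' 0|egrep 'pos|contact'
python3 - <<'E'
from fit import *
c=wcam();h=cv2.cvtColor(c["image"],cv2.COLOR_BGR2HSV)
for r in(200,215,222,228,234):print(r,h[r,240:300:3,2].tolist())
E
```

```text
tool_pos: [0.4456, -0.0925, -0.0232]
contact_force: [-0.0, 0.0, 0.6]
tool_pos: [0.4456, -0.0925, -0.0252]
contact_force: [-0.4, 0.1, -0.5]
200 [236, 235, 230, 229, 234, 234, 233, 233, 229, 225, 228, 232, 232, 229, 230, 235, 235, 234, 233, 233]
215 [234, 232, 231, 235, 232, 233, 239, 236, 234, 234, 232, 233, 235, 234, 183, 232, 233, 153, 126, 125]
222 [233, 234, 236, 234, 229, 228, 129, 118, 117, 127, 119, 117, 118, 122, 122, 125, 124, 119, 120, 120]
228 [235, 228, 227, 197, 117, 116, 116, 115, 115, 119, 123, 122, 120, 119, 125, 127, 123, 122, 121, 118]
234 [231, 43, 42, 41, 10, 5, 41, 43, 44, 96, 120, 118, 120, 119, 120, 120, 115, 119, 121, 121]
```

```bash

python3 -m jog '[[[0,0.008,0],[0,0,0]],[[0,0.016,0],[0,0,0]],[[0,0.024,0],[0,0,0]],[[0,0.029,0],[0,0,0]],[[0,0.034,0],[0,0,0]]]' 0|egrep 'pos|force'
python3 corner.py
```

```text
tool_pos: [0.4801, -0.0887, -0.0249]
contact_force: [-2.3, 0.3, 3.6]
grip_force: 2.0
corner px [269, 154] yaw 96.6 tip [ 0.5043 -0.0364] heel [ 0.5192 -0.1656]
foot ahead of tip 0.0368 foot right of axis 0.0079
```

```bash

python3 -m jog '[[[0,-0.006,0],[0,0,0]],[[-0.028,-0.006,0],[0,0,0]],[[-0.028,0.001,0],[0,0,0]],[[-0.028,0.005,0],[0,0,0]],[[-0.028,0.008,0],[0,0,0]]]' 0|egrep 'pos|force'
python3 corner.py
```

```text
tool_pos: [0.4904, -0.1155, -0.0252]
contact_force: [-0.5, -0.0, 0.3]
grip_force: 0.4
corner px [285, 92] yaw 94.5 tip [ 0.5187 -0.0334] heel [ 0.5289 -0.163 ]
foot ahead of tip 0.0352 foot right of axis -0.008
```

```bash

python3 -m jog '[[[0,-0.02,0],[0,0,0]],[[0,-0.02,-0.05],[0,0,0]],[[0,-0.02,-0.09],[0,0,0]],[[-0.05,-0.02,-0.09],[0,0,0]],[[-0.085,0.02,-0.09],[0,0,0]]]' 0.25|egrep 'pos|force'
python3 -m jog '[[[-0.02,0.025,0],[0,0,0]],[[-0.02,0.025,0],[0,0,0]]]' 0.25|egrep 'pos|opening'
python3 go.py .533 -.20 -.024 96.2
python3 - <<'E'
from fit import *
t=optics.get_image("top");s=optics.get_image("side");w=wcam()
for n,c in(("t",t),("s",s),("w",w)):
    q,e=fit_shim([c],[.523,-.099,1.65]);d=np.array([np.cos(q[2]),np.sin(q[2])]);f=np.array([.508,.001])-q[:2]
    print(n,q.round(4),np.degrees(q[2]).round(1),round(e,3),"heel",(q[:2]-.065*d).round(4),"foot fwd",(f@d).round(4),"right",(f[0]*d[1]-f[1]*d[0]).round(4))
E
```

```text
tool_pos: [0.5165, -0.1977, 0.067]
contact_force: [0.9, 0.2, 0.1]
grip_force: 0.0
tool_pos: [0.5466, -0.2153, 0.0654]
opening: 0.0213
[ 0.0168 -0.0121  0.0893] [ 0.0019  0.0012 -0.0009]
t [ 0.5279 -0.0984  1.6644] 95.4 0.048 heel [ 0.534  -0.1631] foot fwd 0.1008 right -0.0105
s [ 0.5241 -0.0977  1.6652] 95.4 0.119 heel [ 0.5302 -0.1624] foot fwd 0.0998 right -0.0067
w [ 0.5259 -0.0968  1.6601] 95.1 0.018 heel [ 0.5317 -0.1616] foot fwd 0.099 right -0.0091
```

```bash

python3 -m jog '[[[0.017,-0.012,0.04],[0,0,0]],[[0.017,-0.012,0.075],[0,0,0]],[[0.017,-0.012,0.089],[0,0,0]],[[0.017,-0.012,0.089],[0,0,0]]]' 0.25|egrep 'pos|force|open'
python3 -m jog '[[[0.008,0,0],[0,0,0]],[[0.016,0,0],[0,0,0]],[[0.024,0,0],[0,0,0]],[[0.028,0,0],[0,0,0]]]' 0.25|egrep 'pos|force'
cat > wf.py <<'E'
from fit import *
import sys
F=np.array([.508,.001])
for n,c in(("t",optics.get_image("top")),("s",optics.get_image("side")),("w",wcam())):
    g=[.526-float(sys.argv[1])*.109,-.0975+float(sys.argv[1]),1.67]
    q,e=fit_shim([c],g,225 if n=="w" else 384);d=np.array([np.cos(q[2]),np.sin(q[2])]);f=F-q[:2]
    print(n,q.round(4),np.degrees(q[2]).round(1),round(e,3),"heel",(q[:2]-.065*d).round(4),"foot ahead of heel",(f@d+.065).round(4),"right",(f[0]*d[1]-f[1]*d[0]).round(4))
E
python3 wf.py 0.005
```

```text
tool_pos: [0.5281, -0.1963, -0.026]
contact_force: [0.1, -0.2, -0.0]
opening: 0.0213
grip_force: 0.0
tool_pos: [0.528, -0.1696, -0.0228]
contact_force: [0.6, -1.3, 0.2]
grip_force: 0.3
t [ 0.5254 -0.0811  1.685 ] 96.5 0.313 heel [ 0.5328 -0.1457] foot ahead of heel 0.1486 right -0.0079
s [ 0.5215 -0.0877  1.7021] 97.5 0.26 heel [ 0.53   -0.1521] foot ahead of heel 0.1547 right -0.0018
w [ 0.5255 -0.1033  1.6759] 96.0 0.005 heel [ 0.5323 -0.1679] foot ahead of heel 0.1706 right -0.0065
```

```bash

python3 -m jog '[[[0.006,-0.0015,0],[0,0,0]],[[0.012,-0.003,0],[0,0,0]],[[0.018,-0.0045,0],[0,0,0]],[[0.024,-0.006,0],[0,0,0]],[[0.024,-0.006,0],[0,0,0]]]' 0.25|egrep 'pos|contact'
python3 wf.py 0.025
python3 - <<'E'
from fit import *
c=wcam();cv2.imwrite("pics/w6.png",c["image"])
E
```

```text
tool_pos: [0.5183, -0.1461, -0.0241]
contact_force: [-0.5, -0.6, -0.4]
t [ 0.5176 -0.0653  1.6816] 96.3 0.48 heel [ 0.5248 -0.1299] foot ahead of heel 0.132 right -0.0023
s [ 0.5129 -0.0642  1.6906] 96.9 0.364 heel [ 0.5207 -0.1288] foot ahead of heel 0.1303 right 0.0029
w [ 0.5171 -0.0811  1.671 ] 95.7 0.005 heel [ 0.5236 -0.1458] foot ahead of heel 0.1476 right -0.0008
```

View pics/w6.png

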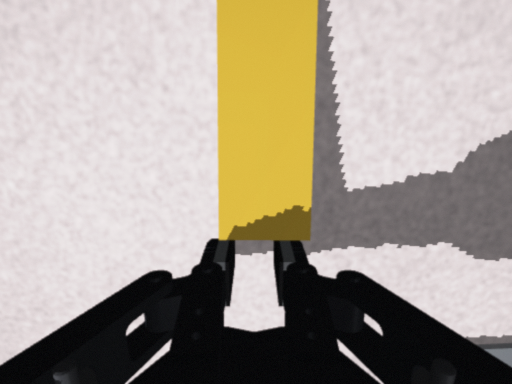

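The view shows the heel's top edge at (219–311, 240), square against both fingers with the wedge aligned. I'll get the remaining travel from that edge.

```bash
cat > heel.py <<'E'
from fit import *
c=wcam(); m=mask_yellow(c["image"]); m[:, :236]=0; m[:,274:]=0
col=m[:,240:270].sum(1); r=np.where(col>15)[0].max()+.5
mm=mask_yellow(c["image"]); xs=np.where(mm[int(r)-8])[0]; xm=(xs.min()+xs.max())/2
H=ray(c,(xm,r),.024); o=ctrl.get_obs(); a=np.radians(96.2); d=np.array([np.cos(a),np.sin(a)]); F=np.array([.508,.001])
f=F-H[:2]; w=xs.max()-xs.min()
print("heel",H.round(4),"width mm",np.linalg.norm(ray(c,(xs.min()-.5,r-8),.024)-ray(c,(xs.max()+.5,r-8),.024)).round(4),"foot ahead",(f@d).round(4),"right",(f[0]*d[1]-f[1]*d[0]).round(4),"tcp",np.round(o["tool_pos"],4),"F",o["contact_force"])
E
python3 heel.py
```

```text
heel [ 0.5224 -0.1348  0.024 ] width mm 0.0431 foot ahead 0.1366 right 0.0004 tcp [ 0.5186 -0.1469 -0.0242] F [ 0.11339658  0.59233243 -0.75649664]
```

```bash

python3 -m jog '[[[0.005,0,0],[0,0,0]],[[0.01,0,0],[0,0,0]],[[0.015,0,0],[0,0,0]],[[0.02,0,0],[0,0,0]],[[0.025,0,0],[0,0,0]]]' 0.25|egrep 'pos|contact'
python3 -m jog '[[[0.003,0,0],[0,0,0]],[[0.006,0,0],[0,0,0]],[[0.009,0,0],[0,0,0]],[[0.012,0,0],[0,0,0]]]' 0.25|egrep 'pos|contact'
python3 heel.py
```

```text
tool_pos: [0.5172, -0.124, -0.0231]
contact_force: [1.1, -6.4, -0.7]
tool_pos: [0.5156, -0.1118, -0.0235]
contact_force: [0.9, -5.9, -1.2]
heel [ 0.5195 -0.101   0.024 ] width mm 0.0434 foot ahead 0.1027 right -0.0004 tcp [ 0.5153 -0.111  -0.0236] F [ 1.45950483 -2.84428067 -0.7634412 ]
```

```bash

python3 -m jog '[[[0.0025,0,0],[0,0,0]],[[0.005,0,0],[0,0,0]],[[0.0075,0,0],[0,0,0]],[[0.01,0,0],[0,0,0]]]' 0.25|egrep 'pos|contact'
python3 -m jog '[[[0.001,0,0],[0,0,0]],[[0.002,0,0],[0,0,0]],[[0.003,0,0],[0,0,0]]]' 0.25|egrep 'pos|contact'
python3 heel.py
```

```text
tool_pos: [0.5141, -0.1014, -0.0238]
contact_force: [1.3, -5.1, -1.2]
tool_pos: [0.5137, -0.0986, -0.0238]
contact_force: [1.1, -7.8, -1.4]
heel [ 0.5177 -0.0877  0.024 ] width mm 0.0433 foot ahead 0.0892 right -0.0 tcp [ 0.5137 -0.0985 -0.0238] F [ 0.02707292 -5.98928529 -1.84494124]
```

```bash

python3 -m jog '[[[0.0007,0,0],[0,0,0]],[[0.0013,0,0],[0,0,0]],[[0.002,0,0],[0,0,0]]]' 0.25|egrep 'pos|contact'
python3 -c "
from fit import *
w=wcam(); t=optics.get_image('top'); s=optics.get_image('side')
import pickle; pickle.dump((t,s),open('m1.pkl','wb'))"
python3 heel.py
```

```text
tool_pos: [0.5137, -0.0975, -0.0237]
contact_force: [1.6, -10.4, -2.9]
heel [ 0.5176 -0.0864  0.024 ] width mm 0.0433 foot ahead 0.088 right -0.0001 tcp [ 0.5137 -0.0973 -0.0237] F [ 1.53664654 -9.00008803 -2.10768922]
```

```bash
cat > lvl.py <<'E'
from fit import *
import sys
def feats(c):
    im=c["image"]; h=cv2.cvtColor(im,cv2.COLOR_BGR2HSV)
    out=[]
    for nm,m,P in(("pad",None,(.068,.068,.146)),("dial",cv2.inRange(h,(40,60,20),(90,255,255)),(-.06,-.06,.142))):
        u,v=proj(c,PP(P,T0))[0]; r=12 if nm=="pad" else 8
        y0,x0=int(v)-r,int(u)-r; sub=im[y0:y0+2*r+1,x0:x0+2*r+1].astype(float)
        w=(sub[...,2]<70) if nm=="pad" else (m[y0:y0+2*r+1,x0:x0+2*r+1]>0)
        n,l,s,ce=cv2.connectedComponentsWithStats(w.astype(np.uint8)); k=1+np.argmax(s[1:,4]); out.append(np.r_[ce[k]+[x0,y0],s[k,4]])
    return np.array(out)
T0=np.arctan(9/106.07); p=[.5735,.0838,.1089]
def PP(v,t): return R.from_euler("z",p[2]).apply(R.from_rotvec(np.array([1,-1,0])/2**.5*t).apply(np.array(v)))+[p[0],p[1],0]
def report(t,s):
    for n,c in(("top",t),("side",s)):
        c0=pickle.load(open(n+"0.pkl","rb")); a,b=feats(c0),feats(c)
        print(n,"area",a[:,2],b[:,2],"moved pad,dial",(b-a)[:,:2].round(2).tolist(),"model level",[ (proj(c,PP(P,0))-proj(c,PP(P,T0)))[0].round(2).tolist() for P in((.068,.068,.146),(-.06,-.06,.142))])
if __name__=="__main__":
    t,s=pickle.load(open("m1.pkl","rb")) if len(sys.argv)>1 else (optics.get_image("top"),optics.get_image("side"))
    report(t,s)
E
python3 lvl.py m1
```

```text
top area [356.  69.] [619.  37.] moved pad,dial [[-0.24, 1.62], [-2.18, -3.11]] model level [[-3.72, -3.16], [-4.44, -3.32]]
side area [177.  60.] [462.  36.] moved pad,dial [[0.7, 0.4], [-2.56, -1.96]] model level [[-3.89, 0.42], [-4.46, -2.29]]
```

The arm's shadow spoils this check, so I'll back away and look again.

```bash

python3 -m jog '[[[-0.02,0,0],[0,0,0]],[[-0.05,0,0],[0,0,0]],[[-0.1,0,0],[0,0,0]],[[-0.15,0,-0.03],[0,0,0]],[[-0.2,0,-0.06],[0,0,0]]]' 0.25|egrep 'pos|contact'
python3 lvl.py
python3 - <<'E'
from fit import *
t,s=optics.get_image("top"),optics.get_image("side"); pickle.dump((t,s),open("m2.pkl","wb"))
a=t["image"][140:270,120:300];b=s["image"][150:290,140:310]
cv2.imwrite("pics/m2.png",np.hstack([cv2.resize(a,(400,300),interpolation=cv2.INTER_CUBIC),cv2.resize(b,(400,300),interpolation=cv2.INTER_CUBIC)]))
E
```

```text
tool_pos: [0.5321, -0.2802, 0.0267]
contact_force: [2.0, -0.0, 0.2]
top area [356.  69.] [608.  36.] moved pad,dial [[-0.03, 1.6], [-2.14, -3.06]] model level [[-3.72, -3.16], [-4.44, -3.32]]
side area [177.  60.] [197.  37.] moved pad,dial [[-4.05, 1.15], [-2.63, -2.02]] model level [[-3.89, 0.42], [-4.46, -2.29]]
```

View pics/m2.png

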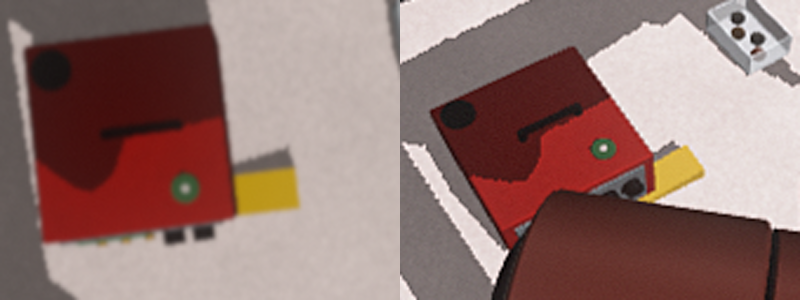

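The picture shows the instrument with the wedge under its front right corner; the pad is at (50,69) in the top crop, now in shadow. I'll make the segmentation robust to that and measure the lean.

```bash
python3 - <<'E'
s=open("lvl.py").read()
s=s.replace("w=(sub[...,2]<70) if nm==\"pad\" else (m[y0:y0+2*r+1,x0:x0+2*r+1]>0)",
"d=sub[...,2]-sub[...,1]; w=cv2.morphologyEx((d<cv2.threshold(d.clip(0,255).astype(np.uint8),0,255,cv2.THRESH_OTSU)[0]).astype(np.uint8),cv2.MORPH_CLOSE,np.ones((3,3),np.uint8))")
s=s.replace("u,v=proj(c,PP(P,T0))[0]; r=12 if nm==\"pad\" else 8","u,v=ctr[nm]; r=11 if nm==\"pad\" else 9")
s=s.replace("def feats(c):","def feats(c,ctr):").replace("a,b=feats(c0),feats(c)","G=G0[n]; a=feats(c0,G); b=feats(c,{k:np.array(G[k])+D[n] for k in G})")
s=s.replace("def report","G0=dict(top=dict(pad=(146.2,172),dial=(207.5,225)),side=dict(pad=(168,202.8),dial=(231,221.5)));D=dict(top=(-4,-3),side=(-4,-1))\ndef report")
open("lvl.py","w").write(s.replace('"m1.pkl"','sys.argv[1]'))
E
python3 lvl.py m2.pkl
cat > lid.py <<'E'
# lid corners from line fits is overkill: fit tilt from pad+dial, in both cameras, free pose
from lvl import *
def solve(t,s):
    M=[(.068,.068,.146)]
    from scipy.optimize import least_squares
E

```

```text
top area [308. 137.] [289. 139.] moved pad,dial [[-4.76, -0.61], [-4.36, -3.21]] model level [[-3.72, -3.16], [-4.44, -3.32]]
side area [307.  86.] [342.  88.] moved pad,dial [[-3.8, -0.91], [-4.36, -2.03]] model level [[-3.89, 0.42], [-4.46, -2.29]]
```

The dial's motion matches the level model to within 3%, so it is nearly level. I'll go back for a last gentle nudge until the push clearly doubles.

```bash
python3 go.py .5148 -.1075 -.0237 96.2
```

```text
[ 0.174  -0.0003  0.0518] [ 0.0011 -0.0002 -0.0021]
```

```bash

python3 -m jog '[[[0.03,0,0.03],[0,0,0]],[[0.07,0,0.052],[0,0,0]],[[0.11,0,0.052],[0,0,0]],[[0.15,0,0.052],[0,0,0]],[[0.165,0,0.052],[0,0,0]]]' 0.25|egrep 'pos|contact'
python3 -m jog '[[[0.006,0,0],[0,0,0]],[[0.01,0,0],[0,0,0]],[[0.014,0,0],[0,0,0]],[[0.017,0,0],[0,0,0]]]' 0.25|egrep 'pos|contact'
python3 heel.py
```

```text
tool_pos: [0.512, -0.1107, -0.0271]
contact_force: [-0.1, 0.6, -0.1]
tool_pos: [0.5138, -0.0995, -0.0245]
contact_force: [0.0, -0.5, -1.1]
heel [ 0.5174 -0.0864  0.024 ] width mm 0.0429 foot ahead 0.0879 right 0.0001 tcp [ 0.5136 -0.0992 -0.0245] F [-0.01599166 -0.27430878 -0.04174832]
```

```bash

python3 -m jog '[[[0.001,0,0],[0,0,0]],[[0.002,0,0],[0,0,0]],[[0.0025,0,0],[0,0,0]],[[0.0025,0,0],[0,0,0]]]' 0.25|egrep 'pos|contact'
python3 -m jog '[[[0.0003,0,0],[0,0,0]],[[0.0006,0,0],[0,0,0]],[[0.001,0,0],[0,0,0]],[[0.001,0,0],[0,0,0]]]' 0.25|egrep 'pos|contact'
python3 heel.py
```

```text
tool_pos: [0.5134, -0.0973, -0.0245]
contact_force: [1.3, -4.1, -0.8]
tool_pos: [0.5135, -0.0972, -0.0243]
contact_force: [0.2, -7.7, -2.3]
heel [ 0.5174 -0.086   0.024 ] width mm 0.0431 foot ahead 0.0875 right 0.0001 tcp [ 0.5135 -0.0972 -0.0243] F [ 0.60814129 -8.41017648 -1.5392913 ]
```

```bash

python3 -m jog '[[[0.0003,0,0],[0,0,0]],[[0.0005,0,0],[0,0,0]],[[0.0005,0,0],[0,0,0]],[[0.0005,0,0],[0,0,0]]]' 0.25|egrep 'pos|contact'
python3 -m jog '[[[0.0003,0,0],[0,0,0]],[[0.0005,0,0],[0,0,0]],[[0.0005,0,0],[0,0,0]],[[0.0005,0,0],[0,0,0]]]' 0.25|egrep 'pos|contact'
python3 heel.py; python3 lvl.py
```

```text
tool_pos: [0.5136, -0.0972, -0.0242]
contact_force: [0.9, -8.7, -1.7]
tool_pos: [0.5136, -0.097, -0.0242]
contact_force: [-0.6, -10.4, -2.1]
heel [ 0.5175 -0.0858  0.024 ] width mm 0.0431 foot ahead 0.0874 right -0.0001 tcp [ 0.5136 -0.097  -0.0242] F [  0.2558207  -10.20386796  -1.69367729]
top area [308. 137.] [277. 139.] moved pad,dial [[-4.32, -0.7], [-4.52, -3.15]] model level [[-3.72, -3.16], [-4.44, -3.32]]
side area [307.  86.] [341. 132.] moved pad,dial [[-3.71, -1.0], [-5.99, -3.89]] model level [[-3.89, 0.42], [-4.46, -2.29]]
```

The push holds at about 10 N, double, with no further motion, so the wedge is seated. Next I'll retract, rise, shut the gripper and go over the pad.

```bash

python3 -m jog '[[[-0.02,0,0],[0,0,0]],[[-0.06,0,0],[0,0,0]],[[-0.1,0,-0.02],[0,0,0]],[[-0.11,0,-0.07],[0,0,0]],[[-0.11,0,-0.12],[0,0,0]]]' 0.25|egrep 'pos|contact'
python3 -m jog '[[[0,0,-0.05],[0,0,0]],[[0,0,-0.1],[0,0,0]],[[0,0,-0.13],[0,0,0]],[[0,0,-0.13],[0,0,0]]]' 0|egrep 'pos|contact'
python3 lvl.py; python3 go.py .634 .159 .21 96.2
python3 - <<'E'
from lvl import *
print(PP((.068,.068,.146),0)); t=optics.get_image("top"); s=optics.get_image("side")
for n,c in(("top",t),("side",s)):
    f=feats(c,{k:np.array(G0[n][k])+D[n] for k in G0[n]})[0]; print(n,f,ray(c,f[:2],.146))
E
```

```text
tool_pos: [0.5238, -0.2046, 0.0945]
contact_force: [0.8, -0.1, 0.1]
tool_pos: [0.5278, -0.2048, 0.2316]
contact_force: [0.4, -0.5, 0.8]
top area [308. 137.] [278. 140.] moved pad,dial [[-4.45, -0.74], [-4.47, -3.13]] model level [[-3.72, -3.16], [-4.44, -3.32]]
side area [307.  86.] [341.  87.] moved pad,dial [[-3.71, -1.0], [-4.42, -2.05]] model level [[-3.89, 0.42], [-4.46, -2.29]]
[0.3487 0.1473 0.0153] [ 0.0013 -0.0001 -0.    ]
[0.63370661 0.15878776 0.146     ]
top [141.37956204 170.24452555 274.        ] [0.63126985 0.160229   0.146     ]
side [161.52352941 199.56470588 340.        ] [0.64035159 0.16335111 0.146     ]
```

```bash

python3 -m jog '[[[0.349,0.147,0.01],[0,0,0]],[[0.349,0.147,0.01],[0,0,0]],[[0.349,0.147,0.01],[0,0,0]],[[0.349,0.147,0.01],[0,0,0]],[[0.349,0.147,0.01],[0,0,0]]]' 0|egrep 'pos|contact'
python3 go.py .634 .160 .15 96.2
```

```text
tool_pos: [0.5954, 0.0378, 0.215]
contact_force: [1.1, -0.3, -0.1]
[0.1173 0.0518 0.0648] [-0.0043 -0.001  -0.0003]
```

```bash

python3 -m jog '[[[0.117,0.052,0],[0,0,0]],[[0.117,0.052,0],[0,0,0]],[[0.117,0.052,0.02],[0,0,0]],[[0.117,0.052,0.05],[0,0,0]],[[0.117,0.052,0.065],[0,0,0]]]' 0|egrep 'pos|contact'
python3 -m jog '[[[0,0,0.003],[0,0,0]],[[0,0,0.006],[0,0,0]],[[0,0,0.01],[0,0,0]],[[0,0,0.01],[0,0,0]]]' 0|egrep 'pos|contact'
python3 go.py .634 .160 .12 96.2
```

```text
tool_pos: [0.6326, 0.1584, 0.1469]
contact_force: [-0.9, 0.5, -0.8]
tool_pos: [0.636, 0.157, 0.1437]
contact_force: [-0.1, -0.8, 0.6]
[ 0.0032 -0.0017  0.0237] [ 0.0013 -0.     -0.0011]
```

```bash

python3 -m jog '[[[0.003,-0.001,0.004],[0,0,0]],[[0.003,-0.001,0.008],[0,0,0]],[[0.003,-0.001,0.012],[0,0,0]],[[0.003,-0.001,0.015],[0,0,0]],[[0.003,-0.001,0.015],[0,0,0]]]' 0|egrep 'pos|contact'
python3 -m jog '[[[0,0,0.002],[0,0,0]],[[0,0,0.004],[0,0,0]],[[0,0,0.005],[0,0,0]],[[0,0,0.005],[0,0,0]]]' 0|egrep 'pos|contact'
```

```text
tool_pos: [0.6338, 0.1604, 0.127]
contact_force: [0.4, -0.8, 0.4]
tool_pos: [0.6341, 0.1604, 0.1226]
contact_force: [0.5, 0.3, 0.6]
```

```bash

python3 -m jog '[[[0,0,0.001],[0,0,0]],[[0,0,0.002],[0,0,0]],[[0,0,0.002],[0,0,0]]]' 0|egrep 'pos|contact'
python3 -m jog '[[[0,0,0.001],[0,0,0]],[[0,0,0.002],[0,0,0]],[[0,0,0.002],[0,0,0]]]' 0|egrep 'pos|contact'
```

```text
tool_pos: [0.6342, 0.1604, 0.1207]
contact_force: [0.5, 0.6, -0.1]
tool_pos: [0.6341, 0.1604, 0.1186]
contact_force: [-0.2, -0.5, -0.0]
```

```bash

python3 -m jog '[[[0,0,0.0005],[0,0,0]],[[0,0,0.001],[0,0,0]],[[0,0,0.001],[0,0,0]]]' 0|egrep 'pos|contact'
```

```text
tool_pos: [0.6342, 0.1604, 0.1178]
contact_force: [0.6, 0.4, 0.3]
```

```bash

python3 -m jog '[[[0,0,0.001],[0,0,0]],[[0,0,0.0015],[0,0,0]],[[0,0,0.0015],[0,0,0]]]' 0|egrep 'pos|contact'
python3 -m jog '[[[0,0,0.001],[0,0,0]],[[0,0,0.0015],[0,0,0]],[[0,0,0.0015],[0,0,0]]]' 0|egrep 'pos|contact'
```

```text
tool_pos: [0.6343, 0.1605, 0.1166]
contact_force: [0.2, -0.2, 0.4]
tool_pos: [0.6345, 0.1605, 0.1164]
contact_force: [-2.4, 0.2, 6.9]
```

```bash

python3 -m jog '[[[0,0,0.001],[0,0,0]],[[0,0,0.0015],[0,0,0]],[[0,0,0.0015],[0,0,0]]]' 0|egrep 'pos|contact'
```

```text
tool_pos: [0.6346, 0.1606, 0.1163]
contact_force: [-6.2, -0.9, 10.8]
```

```bash

python3 -m jog '[[[0,-0.0005,0.0007],[0,0,0]],[[0,-0.001,0.0015],[0,0,0]],[[0,-0.001,0.0015],[0,0,0]],[[0,-0.001,0.0015],[0,0,0]],[[0,-0.001,0.0015],[0,0,0]]]' 0|egrep 'pos|contact'
```

```text
tool_pos: [0.6347, 0.1606, 0.1163]
contact_force: [-5.2, -0.0, 13.2]
```

```bash

python3 -m jog '[[[0,-0.0007,0.001],[0,0,0]],[[0,-0.001,0.002],[0,0,0]],[[0,-0.001,0.002],[0,0,0]],[[0,-0.001,0.002],[0,0,0]],[[0,-0.001,0.002],[0,0,0]]]' 0|egrep 'pos|contact'
python3 -m jog '[[[0,0.001,-0.008],[0,0,0]],[[0,0.001,-0.03],[0,0,0]],[[0,0.001,-0.07],[0,0,0]],[[0,0.001,-0.11],[0,0,0]],[[0,0.001,-0.12],[0,0,0]]]' 0|egrep 'pos|contact'
python3 -m jog '[[[-0.25,-0.12,0],[0,0,0]],[[-0.25,-0.12,0],[0,0,0]],[[-0.25,-0.12,0],[0,0,0]],[[-0.25,-0.12,0],[0,0,0]],[[-0.25,-0.12,0],[0,0,0]]]' 0|egrep 't:|pos|contact'
python3 -m jog '[[[-0.13,-0.05,0],[0,0,0]],[[-0.13,-0.05,0],[0,0,0]],[[-0.13,-0.05,0],[0,0,0]],[[-0.13,-0.05,0],[0,0,0]]]' 0|egrep 't:|pos|contact'
python3 lvl.py; python3 wf.py .077
```

```text
tool_pos: [0.6348, 0.1607, 0.1162]
contact_force: [-5.0, -0.4, 18.8]
tool_pos: [0.6358, 0.1607, 0.236]
contact_force: [0.5, -0.5, 1.8]
t: 26.05
tool_pos: [0.5487, -0.0769, 0.2286]
tool_rot: [-2.097, -2.338, 0.001]
contact_force: [1.5, 0.1, 0.3]
t: 26.45
tool_pos: [0.5126, -0.2139, 0.2285]
tool_rot: [-2.105, -2.331, 0.003]
contact_force: [-0.5, 0.1, -0.6]
top area [308. 137.] [267. 138.] moved pad,dial [[-4.19, -0.73], [-4.34, -3.17]] model level [[-3.72, -3.16], [-4.44, -3.32]]
side area [307.  86.] [341.  88.] moved pad,dial [[-3.71, -1.0], [-4.41, -1.99]] model level [[-3.89, 0.42], [-4.46, -2.29]]
t [ 0.5136 -0.0301  1.6821] 96.4 0.48 heel [ 0.5208 -0.0947] foot ahead of heel 0.0965 right -0.0021
s [ 0.5077 -0.0225  1.706 ] 97.7 0.441 heel [ 0.5164 -0.0869] foot ahead of heel 0.0882 right 0.0035
w [ 0.5102 -0.0206  1.6773] 96.1 0.02 heel [ 0.5171 -0.0853] foot ahead of heel 0.0867 right 0.0001
```

The press held firm: 19 N moved the pad by 0.2 mm at most. Both the instrument and the wedge are unchanged since, and the arm is clear, so I'm handing it in.

```bash
python3 -c "
from station import job
print(job.finish_job())"
```

```text
the job is handed in; nothing more can be done
None
```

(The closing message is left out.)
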